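# Cover the dish and index the sample carriage by one hole

## Robot

A 7-joint arm with a two-finger parallel gripper is mounted at the origin on a cart in front of the work surface, level with it; the furniture and walls round the work are solid. World frame = base frame: x ahead of the robot, y to its left, z up, the work surface at z = 0. Lengths are in m, angles in rad, forces in N, time in s.
With the tool pointing down it reaches from about 0.35 to 0.775 m from the base axis. Payload 3.1 kg.
Tool frame: the origin (TCP) lies midway between the tips of the shut fingers; the grasp point (between the pads) lies 19 mm behind it; z points along the fingers, y is the line along which they close (so a half turn about z gives the same grasp; the last joint's range is limited). The gripper opens to 85 mm and grips with 20 to 120 N. Pads are 22 mm wide; open, the fingers measure 114 mm over their backs; the gripper's body (76 mm by 85 mm) begins 54 mm behind the grasp point. The pads swing forward as they close: fully open they stand 13 mm farther back than shut.
Start: joints at [-1.363, 0.311, 0.014, 1.512, -0.004, 1.319, -0.027], TCP at [0.136, 0.533, 0.231] pointing down, gripper open.
Joint ranges: [-2.7, 2.7], [-0.3, 1.91], [-1.27, 1.3], [0.12, 2.57], [-1.44, 4.58], [0.2, 2.03], [-3.05, 3.05]. Speed limits (rad/s): [2.79, 2.79, 3.14, 3.14, 3.14, 3.14, 3.14].

## Interface

Orientations are given as a unit quaternion [w, x, y, z].
In Python, from station import env gives the robot as it stands. The module is installed in compiled form; this text tells all that it offers.
- The arm moves only by the tool arm_command, never from a script. Its argument "rows" is a list of rows, each a list of 5 numbers: the opening, from 0 (shut) to 1 (fully open), then the shift along the world's x, y, z each as a share of 0.025 m, from -1 to 1, then the turn about the world's z as a share of 5 degrees, from -1 to 1. A call has 1 to 8 rows; each row shifts and turns the commanded pose from where the row before left it; what a row does not reach is not made up. A row lasts 1/12 s, in which the tool goes at most 41.7 mm and 7.16 degrees, less where a joint would pass 70% of its speed; a pose out of reach is approached as far as the arm can. A call with a number of a shift or a turn outside -1 to 1 is refused whole. A call with a gripper value outside its range is refused whole. The fingers move at their own pace and stop on an object; "squeeze" is the grip in N (left out, the last holds). Time passes only in rows, so rows that do not move let the fingers close. It gives the time, the measured TCP pose, the force, the opening and the grip force at its end, in the units of the state.
- env.observe(): the state, without advancing time (a new reading comes with each control period).
- env.grab_frame(name): name is "scene" or "top" or "wrist"; returns the picture (420x560x3 uint8, blue, green, red); there is no depth.
- env.camera_params(name): a dict with "fx", "fy", "cx", "cy" (pixels), "eye" and "orientation" of the camera in the world; the wrist camera has in their place "tool_from_camera" (4x4, takes a point from camera to tool coordinates, whose origin is the TCP and whose axes are the flange's). Camera axes: x right, y down, z forward; pixel columns grow to the right and rows downward; lengths in m; the calibration is good to about 2 mm. A picture is of the moment at which its call begins: read the wrist's pose just before it. camera_params takes no time and is no camera call.
- env.job_done(): hands the job in; it is judged then, once.
The state is a dict: "time": time; "qpos": joint angles; "joint_velocities": joint speeds; "joint_torque": joint torques, N m; "ee_pos": TCP position; "orientation": TCP orientation; "contact_force": force on the tool from outside, world axes, zero at the start; "ft_torque": the same for the moment, N m; "gripper_width": finger opening in m; "gripper_force": force on a finger pad.
Only numpy, scipy, OpenCV 4.12 (cv2) and the standard library are available. Lean on these libraries where they do the work, as an engineer would, in place of code of your own. Each camera call takes 0.05 s, during which the arm holds its last target. There are 200 camera calls.

## Task

Fold the orange lid of the sample carriage all the way shut over the dish while the carriage is still locked. Then pull up the black plunger knob, slide the carriage to the very next hole towards the green end stop and let the pin go fully home in that hole. Finish still gripping the knob with the pin held down in the hole: do not let go; the lid stays shut, the dish stays inside, and the cups, vials and jar standing round about are left where they are.

Things in the scene. Friction and masses are not known exactly. Their poses are not given: they have to be found in the camera images.
- stage: fixed stage: grey base plate 175 x 370 x 10 mm, origin under its centre at worktop height, z up; y = slide direction (long side), x away from the robot (turned up to 0.3 rad). A 26 mm wide aluminium index bar lies along y at x = -62 mm, top 30 mm above the worktop, with 12 mm wide holes at y = -80, -40, 0, 40, 80 mm (pin 9 mm thick, round tip: 1.7 mm play each way).
- green_stop: green end stop block 150 x 24 x 36 mm across one end of the base plate, at y = +168 or -168 mm of the stage (either end, it varies); origin under its centre, 10 mm above the worktop. It tells which way to index.
- grey_stop: grey end stop block of the same size across the other end of the base plate.
- carriage (a joint): carriage slide along the stage's y, m: 0 in the middle hole, where it starts locked by the pin; +0.040 and -0.040 in the next holes either side, travel +-0.085. Friction about 1.5 N. A dark plate 90 mm wide, top 43 mm above the worktop, white chamber behind, 34 mm wide tongue with the plunger in front.
- carriage_mark (a point): point of the carriage on the plunger's axis, on top of the tongue, 43 mm above the worktop; stage x = -62 mm, stage y = the carriage slide value.
- plunger (a joint): lift of the spring plunger, m: 0 with the pin fully down, 9 mm deep, in a hole; clear of the bar from 0.009 (it rests there between holes); stop at 0.016. A spring drives it down with 5 N at 0 and 8 N at the top.
- knob: black round plunger knob with a red band, 28 mm in diameter and 28 mm high, on a vertical axis; origin at the centre of its underside, 61 mm above the worktop when seated (top at 89 mm). A steel sleeve 22 mm in diameter and 16 mm high stands below it on the tongue (top 59 mm).
- knob_top (a point): centre of the knob's top face, 28 mm above the origin of the knob.
- chamber_in (a point): centre of the inner floor of the open white chamber, 88 x 84 x 42 mm (x, y, z), wall 4 mm, on the carriage; floor 47 mm above the worktop; stage x = +29 mm, stage y = the carriage slide value.
- lid (a joint): angle of the orange lid, rad: 0 shut flat on the chamber, 1.57 standing upright; starts between 1.2 and 1.5. The hinge is stiff: the lid stays where it is left (about 1 N at its free edge moves it).
- lid_hinge (a point): hinge line of the lid, middle of the chamber's far rim, 85.5 mm above the worktop, stage x = +73 mm; its axis is the stage's y. The lid is a plate 88 mm long from the hinge, 84 mm wide, 6 mm thick, inner face in the hinge plane, with a 40 mm wide lip jutting 7 mm farther at its free edge; shut, its top lies 91.5 mm above the worktop.
- lid_edge (a point): middle of the lid's free edge on its outer face, 88 mm from the hinge.
- dish: petri dish, 55 mm across, 13 mm high, lying loose in the chamber; origin at the centre of its underside.
- clear_cups: bystander: nested clear cups, 92 mm across, 143 mm high; origin under the centre.
- vial_a: bystander: white-capped sample vial, 41 mm across, 73 mm high; origin under the centre.
- vial_b: bystander: a second vial like it.
- pellet_jar: bystander: jar of pellets with a blue cap, 63 mm across, 82 mm high; origin under the centre.
Mind the look-alikes: they are no part of the job. Leave any brown, pink or turquoise look-alike of the dish alone.

How it is judged:
On the way, in this order (a step that is already met when the one before it is completed fails the run):
1. the lid is shut, with the carriage still locked in its first hole (value of joint lid below 0.05 rad and value of joint plunger below 0.003 m and distance of carriage_mark from where it was at the start of the episode below 0.005 m), for 0.2 s.
2. the plunger is pulled up clear of the bar and the carriage is on its way, the lid still shut (value of joint lid below 0.05 rad and value of joint plunger above 0.006 m and distance of carriage_mark from where it was at the start of the episode above 0.012 m), for 0.05 s.
3. the pin is fully home in the next hole towards the green end stop (value of joint lid below 0.05 rad and value of joint plunger below 0.003 m and ((y of green_stop in the frame of stage above 0 m and value of joint carriage between 0.036 and 0.044 m) or (y of green_stop in the frame of stage below 0 m and value of joint carriage between -0.044 and -0.036 m))), for 0.2 s.
At the end, for the whole second after the job is handed in: The lid is shut (under 0.05 rad), the pin is fully down (under 3 mm of lift) in the next hole towards the green end stop (carriage within 4 mm of it and still), the dish lies in the chamber (within 30 mm of the centre of its floor), and the fingers still hold the knob (over 2 N) (all of step 3 and distance between dish and chamber_in below 0.03 m and contact force between the fingers and knob above 2 N and velocity of joint carriage between -0.01 and 0.01 m/s); the arm keeps its last pose, push and grip.
It fails at once if the carriage is moved while the lid is open (value of joint lid above 0.15 rad and distance of carriage_mark from where it was at the start of the episode above 0.008 m).
It fails at once if the cups, a vial or the jar is moved by over 20 mm (distance of any of clear_cups, vial_a, vial_b, pellet_jar from where it was at the start of the episode above 0.02 m).
It also fails if it takes over 45 s, if anything falls off the work surface, if the arm or the gripper's body presses on something with over 40 N, if the wrist force passes 120 N, or if a joint passes its speed limit or range.

## Working session

There is one attempt and no reset: what is moved stays moved. The work goes in short steps, Python scripts to look and compute and a tool call to move; the robot and the scene stay as the last step left them, time stands still between calls to the robot, and variables do not carry over. Pictures are saved under pics/ and viewed, at most 10 in all, crops included, and the job is handed in when it is done.

Besides the shell and the picture viewer there is one more tool, called after "Request:" by a JSON object that holds its "method" and its "body", one argument or row to a line. arm_command: Moves the arm, as the interface text tells. Shift numbers are shares of 0.025 m and turn numbers shares of 5 degrees, none past 1 either way. Its arguments: {"type":"object","properties":{"rows":{"type":"array","items":{"type":"array","items":{"type":"number","minimum":-1,"maximum":1}}},"squeeze":{"type":"number"}},"required":["rows"]}

```bash
mkdir -p pics
cat > h.py <<'E'
import numpy as np, cv2
from station import env
from scipy.spatial.transform import Rotation as R
def q2R(q): return R.from_quat([q[1],q[2],q[3],q[0]]).as_matrix()
def cam(n, s=None):
    p=env.camera_params(n)
    K=np.array([[p['fx'],0,p['cx']],[0,p['fy'],p['cy']],[0,0,1]])
    if 'eye' in p: return K,np.array(p['eye']),(q2R(p['orientation']) if np.size(p['orientation'])==4 else np.array(p['orientation']))
    s=s or env.observe(); T=np.array(p['tool_from_camera']); Rt=q2R(s['orientation'])
    return K,np.array(s['ee_pos'])+Rt@T[:3,3],Rt@T[:3,:3]
def ray(c,uv):
    K,e,M=c; d=M@np.linalg.inv(K)@np.array([uv[0],uv[1],1.]); return e,d/np.linalg.norm(d)
def onz(c,uv,z):
    e,d=ray(c,uv); return e+d*(z-e[2])/d[2]
def proj(c,P):
    K,e,M=c; x=K@(M.T@(np.array(P)-e)); return x[:2]/x[2]
def tri(*obs):
    A=np.zeros((3,3));b=np.zeros(3)
    for c,uv in obs:
        e,d=ray(c,uv);Q=np.eye(3)-np.outer(d,d);A+=Q;b+=Q@e
    P=np.linalg.solve(A,b); return P,[np.linalg.norm(np.cross(P-ray(c,u)[0],ray(c,u)[1])) for c,u in obs]
E
python3 - <<'E'
from h import *
a=env.grab_frame('scene');b=env.grab_frame('top')
cv2.imwrite('pics/scene.png',a);cv2.imwrite('pics/top.png',b)
for n in('scene','top'): print(n,cam(n))
s=env.observe();print(s)
E
```

```text
scene (array([[458.0678705 ,   0.        , 275.27926144],
       [  0.        , 458.0678705 , 214.53560938],
       [  0.        ,   0.        ,   1.        ]]), array([-0.19566055, -0.66699351,  0.72747801]), array([[ 0.70877193, -0.35137106,  0.61170314],
       [-0.70520949, -0.37497228,  0.60172698],
       [ 0.01794228, -0.85786605, -0.51356003]]))
top (array([[492.41989518,   0.        , 279.65330358],
       [  0.        , 492.41989518, 206.22527969],
       [  0.        ,   0.        ,   1.        ]]), array([0.44209556, 0.06377137, 1.54333281]), array([[-0.01965972, -0.99618103,  0.08506963],
       [-0.99979174,  0.01912228, -0.00712797],
       [ 0.00547402, -0.08519205, -0.99634951]]))
{'time': 0.1, 'qpos': array([-1.36269555,  0.31169246,  0.01396172,  1.5128553 , -0.00439595,
        1.31921147, -0.02718841]), 'joint_velocities': array([-1.41871302e-03, -3.10396147e-03,  7.30464932e-04, -3.76705557e-03,
        8.30168356e-05,  1.04262398e-03, -1.59654635e-05]), 'joint_torque': array([ 4.30612990e-04, -3.80850935e+01,  1.46483034e-01, -2.31245667e+01,
        1.22202080e-02,  7.91349623e-03,  2.68029379e-05]), 'ee_pos': array([0.1357796 , 0.53231668, 0.23032068]), 'orientation': array([-9.10287891e-05,  1.24516753e-01,  9.92216931e-01, -1.06406759e-03]), 'contact_force': array([-0.64528307,  0.73733093,  0.62877288]), 'ft_torque': array([ 0.00672849, -0.01542611, -0.0387653 ]), 'gripper_force': 0.0, 'gripper_width': 0.08510626307868224}
```

View pics/scene.png

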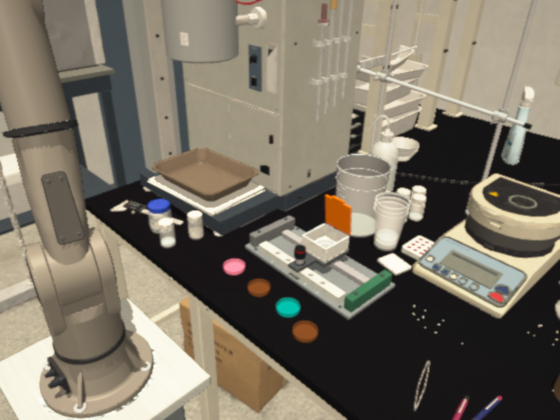

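View pics/top.png

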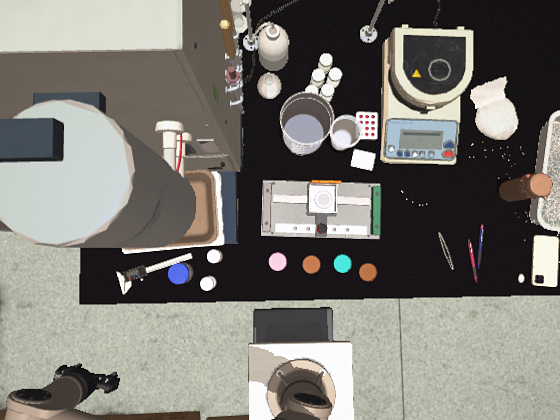

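The stage lies at about (321,209) in the top view, and the green stop is on the right (378,210), which is world -y. The lid stands upright at (325,181) and the knob is at (321,230). The disks at (278,262), (311,265), (343,264) and (368,272) are pink, brown, turquoise and brown look-alikes lying outside the stage. The real dish is the one inside the white chamber at (322,200). Next is an enlarged crop to confirm.

Run:
```python
from h import *
a=cv2.imread('pics/scene.png');b=cv2.imread('pics/top.png')
c=cv2.resize(b[170:250,250:395],None,fx=5,fy=5,interpolation=cv2.INTER_CUBIC)[:, :725]
d=cv2.resize(a[185:315,240:400],None,fx=4.5,fy=4.5,interpolation=cv2.INTER_CUBIC)
cv2.imwrite('pics/tc.png',c);cv2.imwrite('pics/sc.png',d);print(c.shape,d.shape)
```

```text
(400, 725, 3) (585, 720, 3)
```

View pics/tc.png

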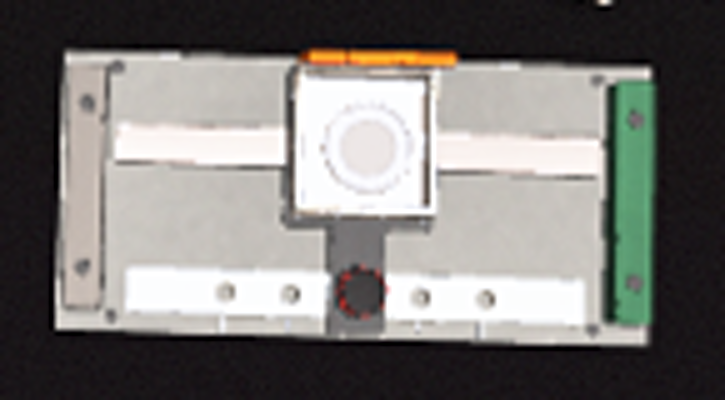

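View pics/sc.png

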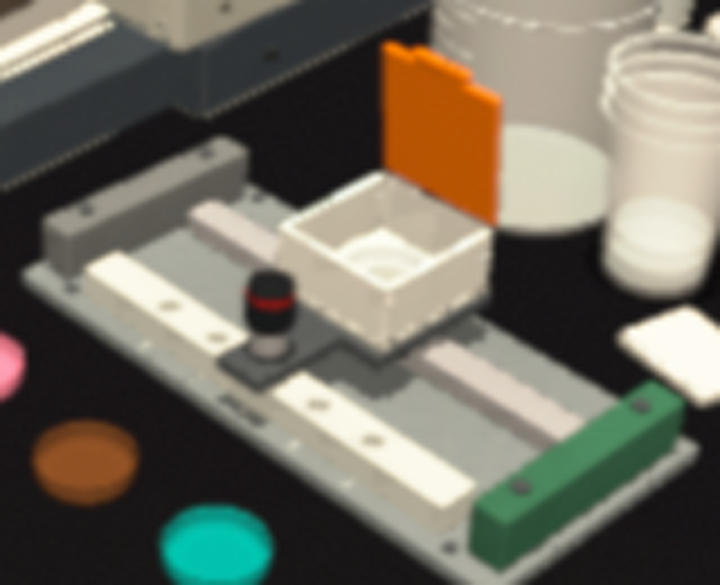

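The dish is inside the chamber at crop (370,148), the knob top at (362,292), the green stop on the right, and the orange lid upright along the far rim. Now fit the stage pose.

Run:
```python
from h import *
from scipy.optimize import least_squares
t=cam('top');s=cam('scene')
T=lambda x,y:((x+.5)/5-.5+250,(y+.5)/5-.5+170)
S=lambda x,y:((x+.5)/4.5-.5+240,(y+.5)/4.5-.5+185)
# stage pts (x away, y left): top view left=+y
obs=[(t,T(67,50),(.0875,.185,.01)),(t,T(652,67),(.0875,-.185,.01)),(t,T(648,345),(-.0875,-.185,.01)),(t,T(55,330),(-.0875,.185,.01)),
(t,T(226,293),(-.062,.08,.03)),(t,T(290,294),(-.062,.04,.03)),(t,T(421,298),(-.062,-.04,.03)),(t,T(486,299),(-.062,-.08,.03)),
(s,S(25,275),(-.0875,.185,.01)),(s,S(696,450),(.0875,-.185,.01)),(s,S(169,305),(-.062,.08,.03)),(s,S(318,404),(-.062,-.04,.03)),(s,S(374,440),(-.062,-.08,.03)),(s,S(217,338),(-.062,.04,.03))]
W=lambda v,P:np.array([v[0]+np.cos(v[2])*P[0]-np.sin(v[2])*P[1],v[1]+np.sin(v[2])*P[0]+np.cos(v[2])*P[1],P[2]+v[3]])
f=lambda v:np.concatenate([proj(c,W(v,P))-np.array(u) for c,u,P in obs])
r=least_squares(f,[.45,0,0,0],loss='soft_l1');v=r.x
print('stage',v,np.abs(r.fun).max());print(r.fun.reshape(-1,2).round(1).tolist())
np.save('stage.npy',v)
print('knob tri',tri((t,T(362,292)),(s,S(270,283))),'pred',W(v,(-.062,0,.089)))
print('hinge',W(v,(.073,0,.0855)))
for c,u,n in [(s,S(383,42),'L'),(s,S(500,98),'R')]:
  y=.042 if n=='L' else -.042
  g=lambda a:proj(c,W(v,(.073-.088*np.cos(a[0])+.0*np.sin(a[0]),y,.0855+.088*np.sin(a[0]))))-np.array(u)
  q=least_squares(g,[1.4]);print(n,q.x,q.fun)
for n,uv,z in [('cupTop',(345,118),.143),('bigbowl',(307,108),.15),('jar',(179,270),.082)]: print(n,onz(t,uv,z))
```

```text
stage [ 5.60846208e-01 -7.43828365e-02 -4.93294590e-02  1.50281957e-04] 1.141270178675427
[[-0.8, 0.2], [-0.1, 0.3], [0.0, 0.5], [-0.3, -0.0], [-0.3, -0.1], [-0.1, 0.1], [-0.3, 0.1], [-0.3, 0.3], [-0.4, -0.5], [1.1, -0.4], [0.5, 0.4], [0.5, 0.3], [0.1, 0.2], [0.4, 0.0]]
knob tri (array([ 0.4988362 , -0.06997653,  0.08882234]), [np.float64(0.0006884015090205048), np.float64(0.000688401509020675)]) pred [ 0.49892163 -0.07132565  0.08915028]
hinge [ 0.63375741 -0.07798243  0.08565028]
L [1.46341793] [0.5531566  0.94475074]
R [1.48257825] [0.49568474 0.81272759]
cupTop [ 0.81482347 -0.14081885  0.143     ]
bigbowl [ 0.84440539 -0.03081958  0.15      ]
jar [0.38423632 0.35315599 0.082     ]
```

Request:
{"method": "arm_command", "body": {
  "rows": [
    [0,0.3,-1,0.4,0.3],
    [0,0.6,-1,0.4,0.3],
    [0,0.6,-1,0.4,0.3],
    [0,0.6,-1,0.2,0.3],
    [0,0.6,-1,0.2,0.3],
    [0,0.6,-1,0,0.3],
    [0,0.7,-1,0,0.3],
    [0,0.7,-1,0,0.2]
  ],
  "squeeze": 20
}}

```text
time: 0.77
ee_pos: [0.2538, 0.3314, 0.2711]
orientation: [-0.0, 0.024, 1.0, -0.0]
contact_force: [1.4, 0.6, 0.1]
gripper_width: -0.0001
gripper_force: 0.0
```

Request:
{"method": "arm_command", "body": {
  "rows": [
    [0,0.7,-1,0,0],
    [0,0.7,-1,0,0],
    [0,0.7,-1,0,0],
    [0,0.7,-1,0,0],
    [0,0.7,-1,0,0],
    [0,0.7,-1,0,0],
    [0,0.7,-1,0,0],
    [0,0.7,-1,0,0]
  ]
}}

```text
time: 1.43
ee_pos: [0.3937, 0.1315, 0.271]
orientation: [-0.0, 0.024, 1.0, 0.0]
contact_force: [0.7, 0.6, 0.2]
gripper_width: 0.0001
gripper_force: 0.0
```

Request:
{"method": "arm_command", "body": {
  "rows": [
    [0,0.9,-1,0,0],
    [0,0.9,-1,0,0],
    [0,0.9,-1,0,0],
    [0,0.9,-1,0,0],
    [0,1,-1,0,0],
    [0,1,-1,0,0],
    [0,1,-1,0,0],
    [0,1,-1,0,0]
  ]
}}

```text
time: 2.1
ee_pos: [0.5842, -0.0679, 0.2706]
orientation: [-0.001, 0.024, 1.0, 0.0]
contact_force: [0.3, 1.7, 0.5]
gripper_width: 0.0001
gripper_force: 0.0
```

Request:
{"method": "arm_command", "body": {
  "rows": [
    [0,1,-0.4,0,0],
    [0,1,0,0,0],
    [0,1,0,0,0],
    [0,1,0,0,0],
    [0,0.2,0,-0.5,0],
    [0,0,0,-0.8,0],
    [0,0,0,0,0]
  ]
}}

```text
time: 2.68
ee_pos: [0.6862, -0.0764, 0.2329]
orientation: [-0.005, 0.025, 1.0, 0.001]
contact_force: [-0.5, 0.6, -1.0]
gripper_width: 0.0002
gripper_force: 0.0
```

Run:
```python
from h import *
a=env.grab_frame('scene')
cv2.imwrite('pics/s2.png',cv2.resize(a[90:330,200:450],None,fx=2.5,fy=2.5))
```

```text
(no output)
```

View pics/s2.png

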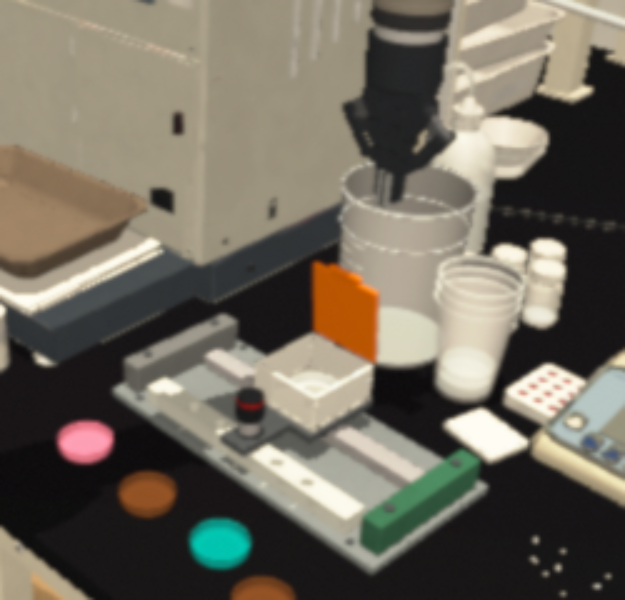

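The gripper hangs behind the lid at about (395,200) in the crop. The lid is untouched at (345,310), and the cups and beaker are clear.

Request:
{"method": "arm_command", "body": {
  "rows": [
    [0,0,0,-1,0],
    [0,0,0,-1,0],
    [0,0,0,-1,0],
    [0,0,0,-0.4,0],
    [0,-0.8,0,0,0],
    [0,-0.8,0,0,0],
    [0,0,0,0,0]
  ]
}}

```text
time: 3.32
ee_pos: [0.6446, -0.0778, 0.1546]
orientation: [-0.002, 0.026, 1.0, 0.0]
contact_force: [-0.4, 0.1, 0.3]
gripper_width: -0.0001
gripper_force: 0.0
```

Request:
{"method": "arm_command", "body": {
  "rows": [
    [0,-0.35,0,-0.05,0],
    [0,-0.35,0,-0.1,0],
    [0,-0.35,0,-0.15,0],
    [0,-0.3,0,-0.15,0],
    [0,-0.3,0,-0.25,0],
    [0,-0.3,0,-0.25,0]
  ]
}}

```text
time: 3.82
ee_pos: [0.6013, -0.077, 0.1325]
orientation: [0.003, 0.024, 1.0, 0.0]
contact_force: [0.4, 0.1, 0.7]
gripper_width: -0.0
gripper_force: 0.6
```

Request:
{"method": "arm_command", "body": {
  "rows": [
    [0,-0.2,0,-0.3,0],
    [0,-0.2,0,-0.3,0],
    [0,-0.1,0,-0.3,0],
    [0,-0.1,0,-0.3,0],
    [0,0,0,-0.2,0],
    [0,0,0,0,0]
  ]
}}

```text
time: 4.32
ee_pos: [0.5836, -0.0768, 0.0933]
orientation: [-0.001, 0.025, 1.0, 0.0]
contact_force: [-0.5, 0.2, -0.0]
gripper_width: 0.0
gripper_force: 0.0
```

Request:
{"method": "arm_command", "body": {
  "rows": [
    [0,0,0,-0.1,0],
    [0,0,0,-0.1,0],
    [0,0,0,0,0],
    [0,0,0,0,0]
  ]
}}

```text
time: 4.65
ee_pos: [0.5851, -0.0773, 0.0916]
orientation: [0.0, 0.025, 1.0, 0.0]
contact_force: [-2.4, 0.3, 7.1]
gripper_width: -0.0002
gripper_force: 3.7
```

Request:
{"method": "arm_command", "body": {
  "rows": [
    [0,0,0,0.4,0],
    [0,0,0,1,0],
    [0.5,-0.5,0.2,1,0],
    [1,-1,0,0.6,0],
    [1,-1,0,0,0],
    [1,-1,0,0,0],
    [1,0,0,0,0],
    [1,0,0,0,0]
  ]
}}

```text
time: 5.32
ee_pos: [0.4968, -0.0721, 0.1657]
orientation: [0.001, 0.025, 1.0, 0.001]
contact_force: [-0.3, 0.8, -0.1]
gripper_width: 0.0725
gripper_force: 0.0
```

Run:
```python
from h import *
s=env.observe();c=cam('wrist',s);a=env.grab_frame('scene');w=env.grab_frame('wrist')
v=np.hstack([cv2.resize(a[180:320,230:400],(510,420)),w])
cv2.imwrite('pics/s3.png',cv2.resize(v,(800,int(800*420/v.shape[1]))))
cv2.imwrite('pics/w3.png',w)
print(s['ee_pos'],s['gripper_width'],'pred knob top px',proj(c,(.4989,-.0706,.089)),'carriage mark left/right',proj(c,(.4989,-.0706,.061)))
```

```text
[ 0.49675123 -0.07210985  0.16572158] 0.07245445528419857 pred knob top px [279.67358514 218.21238452] carriage mark left/right [279.27151866 207.11424431]
```

View pics/s3.png

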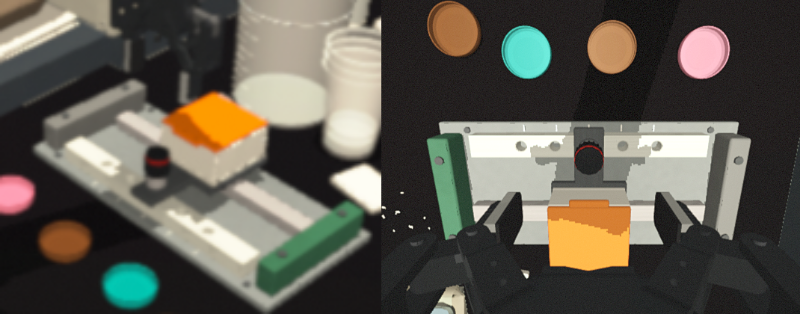

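The lid lies shut on the chamber (crop left (215,125)). In the wrist view the knob is centred between the fingers at column ~590, as predicted. Descending onto it.

Request:
{"method": "arm_command", "body": {
  "rows": [
    [1,0.1,0.05,-0.6,0],
    [1,0,0,-0.8,0],
    [1,0,0,-0.8,0],
    [1,0,0,-0.8,0],
    [1,0,0,-0.8,0],
    [1,0,0,-0.5,0],
    [1,0,0,0,0]
  ]
}}

```text
time: 6.0
ee_pos: [0.4986, -0.0704, 0.0547]
orientation: [-0.003, 0.024, 1.0, -0.0]
contact_force: [-0.2, -0.8, 0.7]
gripper_width: 0.0859
gripper_force: 0.0
```

Request:
{"method": "arm_command", "body": {
  "rows": [
    [0,0,0,0,0],
    [0,0,0,0,0],
    [0,0,0,0,0],
    [0,0,0,0,0],
    [0,0,0,0,0],
    [0,0,0,0,0],
    [0,0,0,0,0],
    [0,0,0,0,0]
  ],
  "squeeze": 50
}}

```text
time: 6.67
ee_pos: [0.5006, -0.071, 0.0586]
orientation: [0.001, 0.025, 1.0, 0.0]
contact_force: [-1.5, -0.3, 5.7]
gripper_width: 0.0263
gripper_force: 49.0
```

Request:
{"method": "arm_command", "body": {
  "rows": [
    [0,0,0,0.2,0],
    [0,0,0,0.2,0],
    [0,0,0,0.2,0],
    [0,0,0,0.1,0],
    [0,0,0,0,0]
  ]
}}

```text
time: 7.08
ee_pos: [0.5003, -0.0709, 0.0748]
orientation: [0.001, 0.024, 1.0, -0.0]
contact_force: [5.1, -0.1, -8.5]
gripper_width: 0.0261
gripper_force: 52.4
```

Request:
{"method": "arm_command", "body": {
  "rows": [
    [0,0,0,-0.08,0],
    [0,0,-0.3,0,0],
    [0,0,-0.4,0,0],
    [0,-0.05,-0.4,0,0],
    [0,-0.03,-0.4,0,0],
    [0,0,-0.1,0,0],
    [0,0,0,0,0]
  ]
}}

```text
time: 7.67
ee_pos: [0.4984, -0.1115, 0.073]
orientation: [0.001, 0.025, 1.0, -0.0]
contact_force: [4.3, -1.7, -9.0]
gripper_width: 0.0268
gripper_force: 52.8
```

Run:
```python
from h import *
a=env.grab_frame('scene');t=env.grab_frame('top');print(env.observe()['ee_pos'])
cv2.imwrite('pics/s4.png',np.hstack([cv2.resize(a[190:310,240:390],(500,400)),cv2.resize(t[170:250,285:345],(300,400))]))
```

```text
[ 0.49837899 -0.1113058   0.0730087 ]
```

View pics/s4.png

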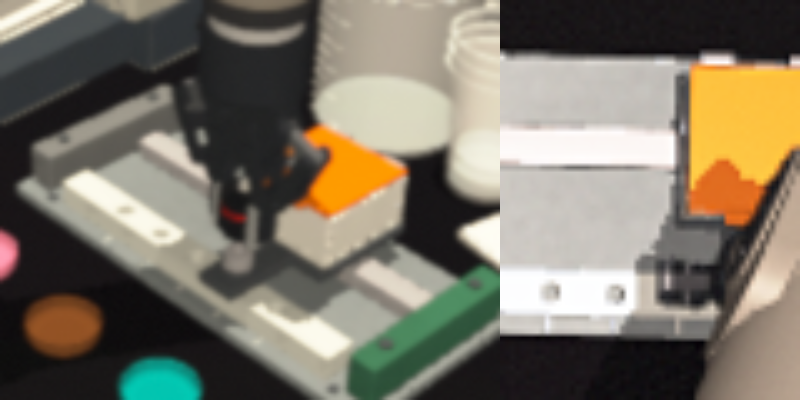

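The carriage has slid with the lid shut. The knob is still gripped, and the pin sits over the next hole. Lowering.

Request:
{"method": "arm_command", "body": {
  "rows": [
    [0,0,0,-0.2,0],
    [0,0,0,-0.2,0],
    [0,0,0,-0.2,0],
    [0,0,0,-0.1,0],
    [0,0,0,0,0],
    [0,0,0,0,0]
  ]
}}

```text
time: 8.27
ee_pos: [0.4987, -0.1112, 0.0585]
orientation: [0.001, 0.025, 1.0, 0.001]
contact_force: [-1.8, -0.0, 15.6]
gripper_width: 0.0272
gripper_force: 55.5
```

Run:
```python
from h import *
a=env.grab_frame('scene');c=cam('scene');v=np.load('stage.npy')
W=lambda x,y,z:np.array([v[0]+np.cos(v[2])*x-np.sin(v[2])*y,v[1]+np.sin(v[2])*x+np.cos(v[2])*y,z])
b=cv2.resize(a[190:310,240:390],None,fx=5,fy=5,interpolation=cv2.INTER_CUBIC)
# predicted seated band/bottom at slide -0.04
for z in (.061,.089): 
  p=proj(c,W(-.062,-.04,z)); print(z,(p-[240,190])*5)
cv2.imwrite('pics/s5.png',b);s=env.observe();print(s['ee_pos'],s['contact_force'],s['gripper_force'])
```

```text
0.061 [357.58499058 372.47225041]
0.089 [361.04374775 325.11999379]
[ 0.49863099 -0.11115163  0.05854282] [-1.75969226  1.15381736 15.60753938] 55.51205813884735
```

View pics/s5.png

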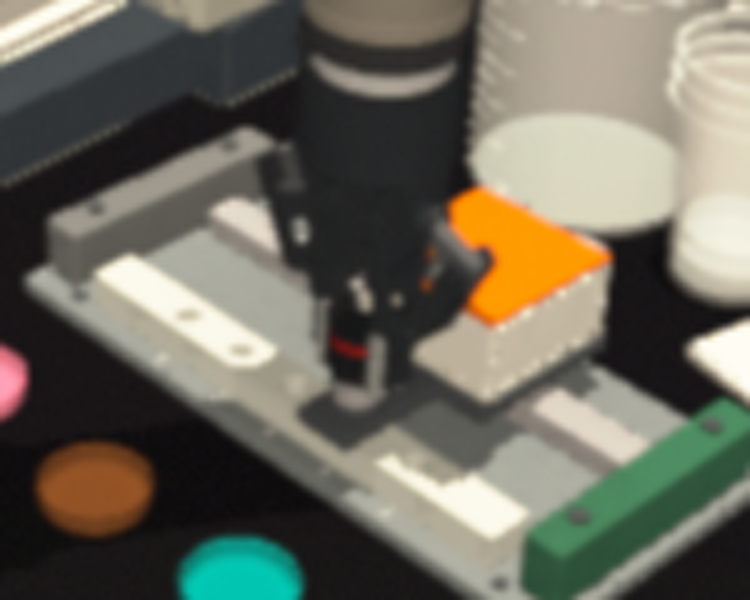

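The knob's red band is at (350,348), matching the seated prediction of about 349. The sleeve is nearly hidden, the lid is shut, and the carriage is at the -40 mm hole. Handing in.

```bash
python3 -c "
from station import env
print(env.job_done())"
```

```text
the job is handed in; nothing more can be done
None
```

I shut the lid, moved the carriage 40 mm to the next hole towards the green stop, and handed the job in at about 8.3 s of the 45 s limit. The pin measured fully home, with the knob still gripped at about 55 N. The judge gave no verdict.

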